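Register a lino block under the lip of the hinged printing board

ROBOT

A 6-joint arm with a two-finger parallel gripper is mounted at the origin on the work surface. World frame = base frame: x ahead of the robot, y to its left, z up, the work surface at z = 0. Lengths are in m, angles in rad, forces in N, time in s.
With the tool pointing down it reaches from about 0.275 to 0.75 m from the base axis. Payload 10.2 kg.
Tool frame: the origin (TCP) lies at the very end of the fingers, on their centre line; the grasp point (between the pads) lies 19 mm behind it; x points along the fingers, y is the direction in which the jaws open and shut, and the axes are right-handed (so a half turn about x gives the same grasp; the last joint's range is limited). The gripper opens to 85 mm and grips with 20 to 120 N. Pads are 22 mm wide; open, the fingers measure 114 mm over their backs; the gripper's body (76 mm by 85 mm) begins 54 mm behind the grasp point. The pads swing forward as they close: fully open they stand 13 mm farther back than shut.
Start: joints at [0.968, 0.313, 1.498, -0, 1.331, -0.223], TCP at [0.195, 0.488, 0.203] pointing down, gripper open.
Joint ranges: [-2.94, 2.94], [-0.97, 2.17], [0.19, 2.56], [-1.23, 4.37], [0.02, 3.11], [-2.88, 2.88]. Speed limits (rad/s): [2.39, 2.39, 3.01, 3.14, 3.14, 3.14].

INTERFACE

Orientations are given as a 3x3 rotation matrix whose columns are the frame's x, y, z axes.
In Python, from workcell import ctrl, eyes gives the robot as it stands.
- The arm moves only by the tool step_arm, never from a script. Its arguments are lists of equal length, an entry for each row: "translation": the shift along the world's x, y, z in mm, a list of three; "rotation": the turn, a rotation vector about the world's x, y, z in rad, a list of three; "claw": the opening, from 0 (shut) to 1 (fully open). In form: {"translation": [[tx, ty, tz], ...], "rotation": [[ax, ay, az], ...], "claw": [claw, ...]}. A call has 1 to 8 rows; each row is the pose to reach, as a shift and turn from the pose commanded when the call began; what a row does not reach only later rows make up. A row lasts 1/8 s, in which the tool goes at most 62.5 mm and 10.7 degrees, less where a joint would pass 70% of its speed; a pose out of reach is approached as far as the arm can. A call with a gripper value outside its range is refused whole. The fingers move at their own pace and stop on an object; "squeeze" is the grip in N (left out, the last holds). Time passes only in rows, so rows that repeat a pose let the fingers close. It gives the time, the measured TCP pose, the force and the opening at its end, in the units of the state.
- ctrl.sense(): the state, without advancing time (a new reading comes with each control period).
- eyes.read_camera(name): name is "scene" or "top" or "wrist"; returns the picture (420x560x3 uint8, blue, green, red); there is no depth.
- eyes.calibration(name): a dict with "camera_matrix" (3x3 intrinsics, pixels), "rvec" (rotation vector, rad) and "tvec" (3), from world to camera coordinates, as OpenCV has them. Camera axes: x right, y down, z forward; pixel columns grow to the right and rows downward; lengths in m; the calibration is good to about 2 mm. A picture is of the moment at which its call begins: read the wrist's pose just before it. calibration takes no time and is no camera call; for the wrist camera it gives the pose at the moment of the call.
- ctrl.close_job(): hands the job in, once; it reports no verdict.
The state is a dict: "clock": time; "joint_positions": joint angles; "joint_velocities": joint speeds; "tau": joint torques, N m; "tcp_pos": TCP position; "ee_rot": TCP orientation; "contact_force": force on the tool from outside, world axes, zero at the start; "ft_torque": the same for the moment, N m; "gripper_width": opening from 0.0 (shut) to 1.0 (fully open).
Only numpy, scipy, OpenCV 4.12 (cv2) and the standard library are available. Lean on these libraries where they do the work, as an engineer would, in place of code of your own. Each camera call takes 0.05 s, during which the arm holds its last target.

TASK

On the printing board, fold the flap up by its handle until it stands square to the board; it stays where you leave it. Then take the larger oblong lino block (100 x 56 mm) in the gripper, lay it flat on the board lino side up, slide the whole of one short end squarely in under the aluminium rail's lip until you feel it come home against the stop, without ramming it, and finish still gripping it and pressing it firmly home: do not let go. Leave all the other things on the table as they are.

Things in the scene. Friction and masses are not known exactly. Their poses are not given: they have to be found in the camera images.
- board: printing board, fixed: plywood baseboard 260 (own x) by 340 (own y), 12 thick, upper face 12 above the table. Carries the lipped rail along its far (+x) side and the hinged flap along its left (+y) side. Origin at the centre of its underside; its yaw varies by up to 0.2 rad.
- rail: rigid aluminium rail on the board, 160 long along own y (ends at +-80). Origin: foot of its stop face, on the board's upper face, mid-length; axes as the board's. The stop face looks to -x; a block is pushed in towards +x. A lip overhangs it by 12 towards -x along the whole rail, its underside 20 and its top 22.5 above the board.
- flap (a joint): angle of the flap, rad: 0 = lying flat over board and rail, grows as its free edge rises, 1.571 = square to the board, stop at 2.0. Starts between 0.35 and 0.75. The hinge is stiff: the flap stays at any angle and needs about 2 to 4 N at the handle to turn.
- flap_handle (a point): middle of the flap's handle, a round wooden dowel 14 across, 114 free between two steel brackets, along the board's x axis (parallel to the hinge), 255 from the hinge line. A gap of 33 between dowel and edge of the flap (plywood 6 thick, 210 wide) lets fingers straddle and pinch it from above at any angle; it can turn between the pads.
- flap_hinge (a point): middle of the hinge line, which runs along the board's x axis, 38 above the table, 145 to the left (+y) of the board's centre. From here the handle lies 255*cos(angle) towards the board's -y and 255*sin(angle) up.
- block: the block to register: plywood 100 (own x) by 56 (own y), 18 thick, topped by a 5 thick grey-brown lino plate 68 by 50 with a cut leaf: 23 high. Its short ends are bare plywood for 16; either may go under the lip. 0.08 to 0.15 kg. Origin: centre of its underside; home, it is 50 from the stop face. Starts flat on the table right of the board, among two other blocks.
- square_block: another mounted lino block, a bystander, same build and height but 60 x 60; origin at the centre of its underside
- strip_block: a narrow mounted lino block, a bystander, 90 x 30, same build and height; origin at the centre of its underside
- brayer: ink roller, a bystander: black rubber roller 90 long, 40 across, wire yoke and dark wooden handle; lies flat; origin on the table under the roller's middle
- ink_tin: ink tin, a bystander, 72 across, 45 high; origin at the centre of its underside
- gouge: small lino gouge lying flat, a bystander, about 100 long, 28 across its wooden mushroom handle; origin near its middle, on the table
- baren: round wooden baren (hand press pad), a bystander, 110 across with a bar grip on top, 36 high; origin at the centre of its underside
- oil_bottle: amber oil bottle, a bystander, 60 across, 160 high; origin at the centre of its underside
Not all that is in view belongs to the job. What is shaped like the block but green or orange is not meant.

How it is judged:
On the way, in this order (a step that is already met when the one before it is completed fails the run):
1. the flap stands square to the board (within about 10 degrees) (value of joint flap between 1.39 and 1.75 rad), for 0.3 s.
2. the oblong block lies on the board with a short end under the lip, pressed home against the stop by the gripper (x of block in the frame of rail between -0.053 and -0.0465 m and y of block in the frame of rail between -0.056 and 0.056 m and z of block in the frame of rail between -0.003 and 0.004 m and angle between the x axis of block and the x axis of rail, either way round below 0.06 rad and angle between block's own z axis and vertical below 0.06 rad and contact force between block and rail above 3 N and contact force between the fingers and block above 1 N), for 0.3 s.
At the end, for the whole second after the job is handed in: flap at 90 +- 10 degrees; the oblong block flat on the board (3 mm), square to the rail (3.4 degrees), wholly within its length (4 mm), its end within 3 mm of the stop under the lip, gripped by the fingers and pressed on the rail with over 3 N, still, through the last second (all of step 1 and all of step 2 and linear speed of block below 0.01 m/s); the arm keeps its last pose, push and grip.
It fails at once if another thing on the table is shifted by more than 20 mm (distance of any of square_block, strip_block, brayer, ink_tin, gouge, baren, oil_bottle from where it was at the start of the episode above 0.02 m).
It fails at once if the block is rammed into the rail with more than 60 N (contact force between block and rail above 60 N).
It also fails if it takes over 64 s, if anything falls off the work surface, if the arm or the gripper's body presses on something with over 40 N, if the wrist force passes 120 N, or if a joint passes its speed limit or range.

## Working session

There is one attempt and no reset: what is moved stays moved. The work goes in short steps, Python scripts to look and compute and a tool call to move; the robot and the scene stay as the last step left them, time stands still between calls to the robot, and variables do not carry over. Pictures are saved under pics/ and viewed, and the job is handed in when it is done.

Besides the shell and the picture viewer there is one more tool, called after "Emit:" as a command line: name --argument value ..., lists and objects as JSON in quotes. step_arm: Moves the arm, as the interface text tells. Its arguments: {"type":"object","properties":{"translation":{"type":"array"},"rotation":{"type":"array"},"claw":{"type":"array"},"squeeze":{"type":"number"}},"required":["translation","rotation","claw"]}

```bash
ls; mkdir -p pics
python3 - <<'E'
from workcell import ctrl, eyes
import cv2,numpy as np
s=ctrl.sense();print({k:np.round(v,3).tolist() for k,v in s.items()})
for n in("scene","top","wrist"):
    cv2.imwrite(f"pics/a_{n}.png",eyes.read_camera(n))
    c=eyes.calibration(n);print(n,[np.round(c[k],3).tolist() for k in c])
E
```

```text
pics
{'clock': 0.0, 'joint_positions': [0.968, 0.313, 1.498, 0.0, 1.331, -0.223], 'joint_velocities': [0.001, -0.0, 0.001, -0.0, 0.001, -0.0], 'tau': [-0.001, -41.227, -25.973, -0.0, 0.004, 0.0], 'tcp_pos': [0.194, 0.487, 0.202], 'ee_rot': [[-0.001, 0.371, 0.929], [-0.001, 0.929, -0.371], [-1.0, -0.001, -0.0]], 'contact_force': [0.141, -0.294, -0.424], 'ft_torque': [0.044, 0.03, 0.017], 'gripper_width': 0.999}
scene [[[515.329, 0.0, 285.725], [0.0, 515.329, 214.992], [0.0, 0.0, 1.0]], [1.082, 2.562, -0.838], [0.438, -0.246, 1.308]]
top [[[383.441, 0.0, 282.733], [0.0, 383.441, 210.67], [0.0, 0.0, 1.0]], [2.178, -2.044, 0.202], [-0.098, 0.561, 0.773]]
wrist [[[344.391, 0.0, 278.851], [0.0, 344.391, 207.808], [0.0, 0.0, 1.0]], [-2.379, -1.612, -0.25], [-0.525, -0.04, 0.381]]
```

View pics/a_scene.png

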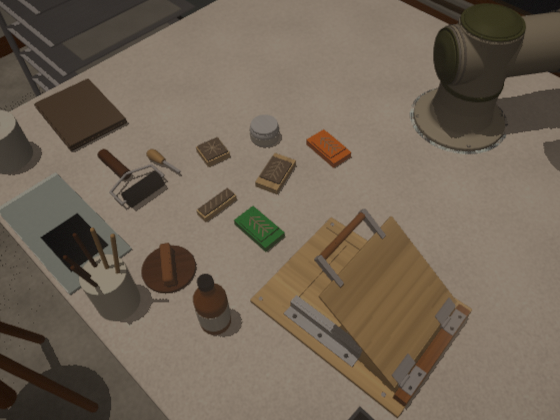

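View pics/a_top.png

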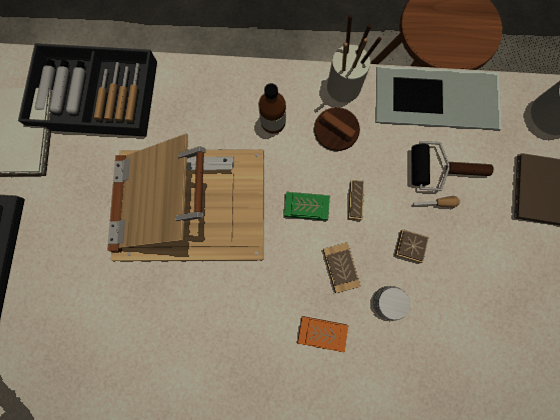

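View pics/a_wrist.png

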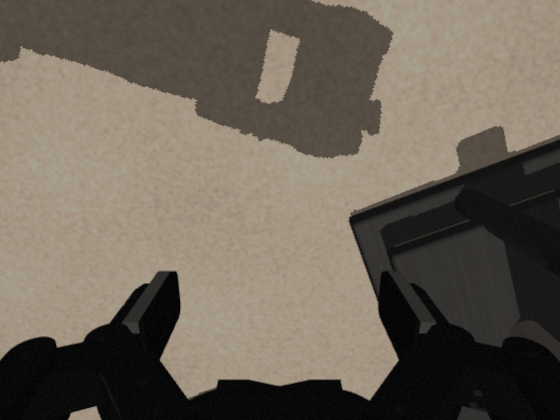

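The scene picture shows the board with a half-raised flap and its dowel (345,238). In the top picture the dowel is at (198,185).

What could be taken for the block, in the top picture:
- brown oblong with bare plywood ends (341,267)
- green (307,206)
- orange (323,334)
- strip (356,200)
- square (411,246)

I choose the one at (341,267) and check it in a crop.

```bash
cat > h.py <<'E'
import cv2,numpy as np
from workcell import ctrl,eyes
def cal(n):
    c=eyes.calibration(n);K=np.array(c["camera_matrix"]);R=cv2.Rodrigues(np.array(c["rvec"],float))[0];t=np.array(c["tvec"],float).ravel()
    return K,R,t
def ray(C,p):
    K,R,t=C;d=R.T@np.linalg.inv(K)@np.array([p[0],p[1],1.]);return -R.T@t,d/np.linalg.norm(d)
def onz(C,p,z):
    o,d=ray(C,p);return o+d*(z-o[2])/d[2]
def tri(C1,p1,C2,p2):
    o1,d1=ray(C1,p1);o2,d2=ray(C2,p2)
    A=np.c_[d1,-d2];s=np.linalg.lstsq(A,o2-o1,rcond=None)[0]
    a=o1+s[0]*d1;b=o2+s[1]*d2;return (a+b)/2,np.linalg.norm(a-b)
def proj(C,P):
    K,R,t=C;q=K@(R@np.array(P)+t);return q[:2]/q[2]
E
python3 - <<'E'
import cv2
a=cv2.imread('pics/a_top.png')
c=cv2.resize(a[125:275,100:280],None,fx=4.4,fy=4,interpolation=cv2.INTER_CUBIC);c=cv2.convertScaleAbs(cv2.resize(a[125:275,100:280],(720,600),interpolation=cv2.INTER_CUBIC),alpha=1.6)
cv2.imwrite('pics/b_top.png',c)
c=cv2.convertScaleAbs(cv2.resize(a[235:300,310:375],(600,600),interpolation=cv2.INTER_CUBIC),alpha=1.6)
cv2.imwrite('pics/b_blk.png',c)
a=cv2.imread('pics/a_scene.png')
c=cv2.convertScaleAbs(cv2.resize(a[200:420,240:480],(655,600),interpolation=cv2.INTER_CUBIC),alpha=1.6)
cv2.imwrite('pics/b_sc.png',c)
E
```

```text
(no output)
```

View pics/b_top.png

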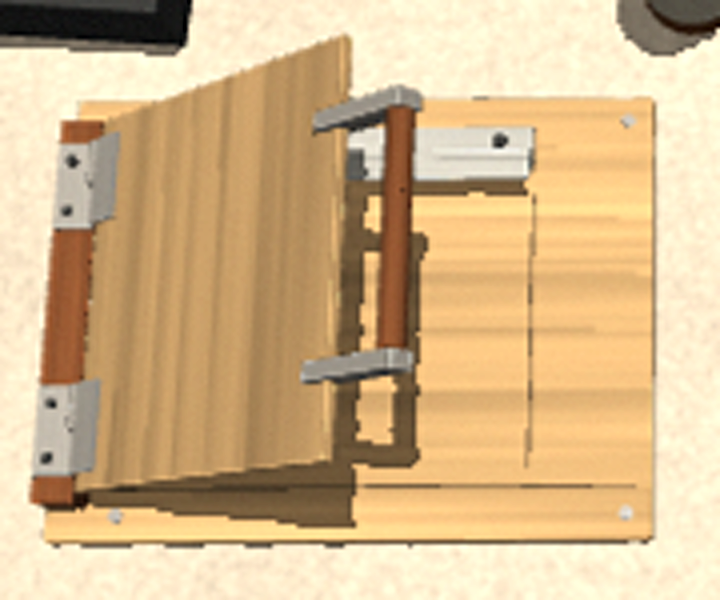

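View pics/b_blk.png

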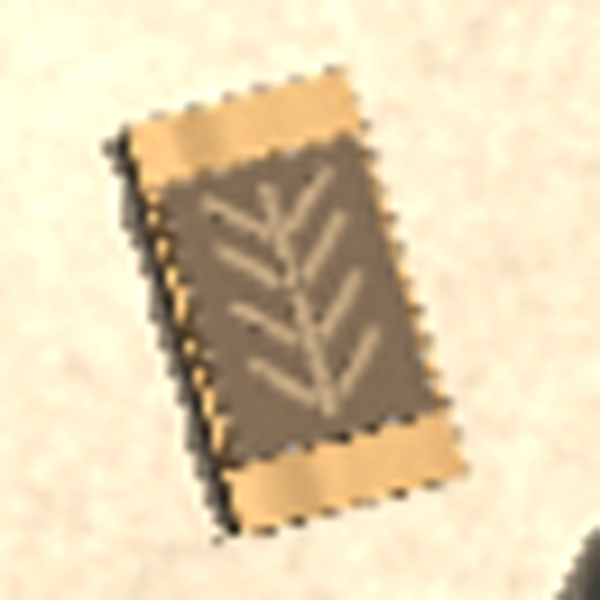

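View pics/b_sc.png

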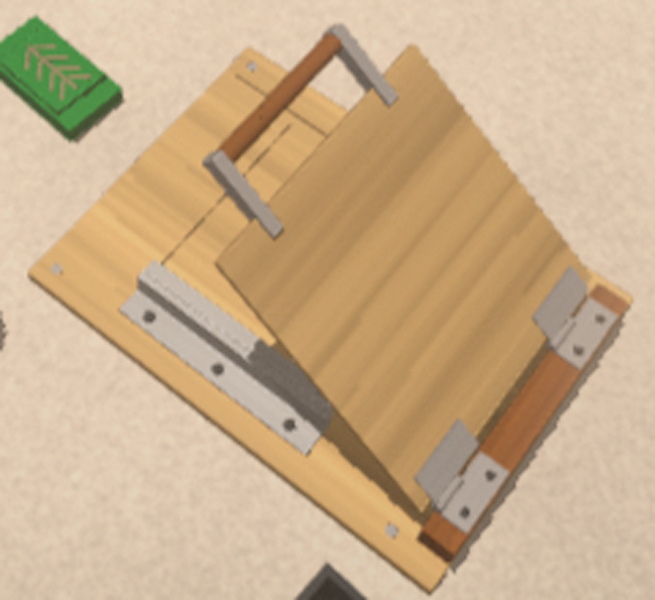

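Run:
```python
from h import *
np.set_printoptions(precision=4,suppress=True)
T=cal("top");S=cal("scene")
t=lambda p:(100+(p[0]+.5)/4-.5,125+(p[1]+.5)/4-.5)
s=lambda p:(240+(p[0]+.5)/2.729-.5,200+(p[1]+.5)/2.727-.5)
print("cams",-T[1].T@T[2],-S[1].T@S[2])
tc=[(653,98),(652,540),(45,541),(80,101)]   # FR, NR, NL, FL
sc=[(30,272),(248,48),(632,298),(430,592)]
for a,b in zip(tc,sc):
    print(onz(T,t(a),.012),onz(S,s(b),.012),tri(T,t(a),S,s(b)))
print("handle")
hf=tri(T,t((401,112)),S,s((222,155)));hn=tri(T,t((394,346)),S,s((333,42)))
print(hf,hn)
# block top corners at z .018 from crop scale 600/65
k=600/65
b=lambda p:(310+(p[0]+.5)/k-.5,235+(p[1]+.5)/k-.5)
P=[onz(T,b(p),.018) for p in [(130,128),(345,68),(465,470),(245,530)]]
P=np.array(P);print(P,np.linalg.norm(P-np.roll(P,-1,0),axis=1),P.mean(0))
v=(P[0]+P[1]-P[2]-P[3]);print("yaw",np.degrees(np.arctan2(v[1],v[0])), np.arctan2(v[1],v[0]))
# rail ends in both
print("rail", onz(T,t((533,127)),.012+.0225),onz(T,t((526,182)),.0345),onz(S,s((155,262)),.0345), onz(S,s((140,280)),.0345),onz(S,s((122,308)),.0345),onz(S,s((308,452)),.0345))
```

```text
cams [ 0.4016 -0.0754  0.8683] [0.9963 0.3673 0.9138]
[ 0.7194 -0.0056  0.012 ] [ 0.7211 -0.0031  0.012 ] (array([ 0.7203, -0.0049,  0.0087]), np.float64(0.0010200067802159365))
[ 0.4612 -0.0243  0.012 ] [ 0.4662 -0.0219  0.012 ] (array([ 0.462 , -0.0243,  0.0054]), np.float64(0.001158145459873808))
[0.4391 0.3125 0.012 ] [0.4416 0.3135 0.012 ] (array([0.4395, 0.3136, 0.0089]), np.float64(0.0007104390683743793))
[0.6963 0.3314 0.012 ] [0.6993 0.3327 0.012 ] (array([0.6978, 0.3329, 0.0082]), np.float64(0.0006890992387648484))
handle
(array([0.6401, 0.0963, 0.1884]), np.float64(0.0016206849204066292)) (array([0.5284, 0.089 , 0.1872]), np.float64(0.0013307955112647582))
[[ 0.494  -0.1578  0.018 ]
 [ 0.5118 -0.2089  0.018 ]
 [ 0.4185 -0.24    0.018 ]
 [ 0.4013 -0.1888  0.018 ]] [0.0541 0.0984 0.054  0.0977] [ 0.4564 -0.1989  0.018 ]
yaw 18.46873134757368 0.32234017068145
rail [0.6893 0.0597 0.0345] [0.6564 0.0607 0.0345] [0.6622 0.0628 0.0345] [0.6793 0.0649 0.0345] [0.703  0.0707 0.0345] [0.6917 0.2257 0.0345]
```

The block crop shows brown-grey lino with a leaf and bare plywood ends, so the choice is right. It is at (0.456,-0.199) with yaw 0.32. The board has yaw 0.069 and its centre is near (0.580,0.154). The handle is at (0.584,0.093,0.188), 255 mm from the hinge as it must be, so the flap is at about 0.63 rad.

Next I go above the handle.

Emit:
step_arm --translation '[[40,-40,40],[85,-87,70],[130,-131,75],[175,-177,75],[220,-222,75],[265,-267,75],[310,-312,75],[350,-354,75]]' --rotation '[[0,0,0.06],[0,0,0.12],[0,0,0.18],[0,0,0.24],[0,0,0.3],[0,0,0.36],[0,0,0.42],[0,0,0.449]]' --claw '[0.5,0.45,0.45,0.45,0.45,0.45,0.45,0.45]' --squeeze 40

```text
clock: 1.15
tcp_pos: [0.5345, 0.1436, 0.2775]
ee_rot: [[-0.0, -0.07, 0.998], [0.0, 0.998, 0.07], [-1.0, 0.0, -0.0]]
contact_force: [0.3, 1.0, 0.2]
gripper_width: 0.449
```

Emit:
step_arm --translation '[[40,-40,0],[40,-40,0],[40,-40,0]]' --rotation '[[0,0,0],[0,0,0],[0,0,0]]' --claw '[0.45,0.45,0.45]'

```text
clock: 1.52
tcp_pos: [0.573, 0.1056, 0.2774]
ee_rot: [[-0.001, -0.069, 0.998], [0.0, 0.998, 0.069], [-1.0, 0.0, -0.001]]
contact_force: [-0.4, 0.2, -0.4]
gripper_width: 0.446
```

Run:
```python
from h import *
s=ctrl.sense();print({k:np.round(s[k],3).tolist() for k in("clock","tcp_pos","ee_rot","contact_force","gripper_width","joint_positions")})
C=cal("wrist");a=eyes.read_camera("wrist");cv2.imwrite("pics/c_w.png",a)
print(proj(C,[.640,.096,.188]),proj(C,[.528,.089,.188]))
```

```text
{'clock': 1.525, 'tcp_pos': [0.573, 0.106, 0.277], 'ee_rot': [[-0.001, -0.069, 0.998], [0.0, 0.998, 0.069], [-1.0, 0.0, -0.001]], 'contact_force': [-0.404, 0.161, -0.389], 'gripper_width': 0.446, 'joint_positions': [-0.019, 0.408, 1.173, 0.0, 1.562, -1.659]}
[262.03733114 274.8966535 ] [260.78892934 141.56567972]
```

View pics/c_w.png

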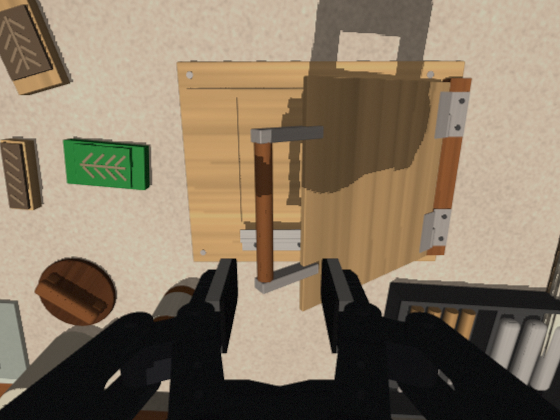

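The dowel is at (264,140 to 278) in the wrist view, within 2 px of prediction. I straddle it now.

Emit:
step_arm --translation '[[11,-11,-10],[11,-11,-40],[11,-11,-70],[11,-11,-95],[11,-11,-107],[11,-11,-107]]' --rotation '[[0,0,0],[0,0,0],[0,0,0],[0,0,0],[0,0,0],[0,0,0]]' --claw '[0.42,0.42,0.42,0.42,0.42,0.42]'

```text
clock: 2.33
tcp_pos: [0.5843, 0.0943, 0.1703]
ee_rot: [[-0.001, -0.069, 0.998], [-0.0, 0.998, 0.069], [-1.0, 0.0, -0.001]]
contact_force: [0.6, 0.1, 0.4]
gripper_width: 0.423
```

Run:
```python
from h import *
s=ctrl.sense();print({k:np.round(s[k],3).tolist() for k in("clock","tcp_pos","contact_force","gripper_width")})
cv2.imwrite("pics/d_w.png",eyes.read_camera("wrist"))
```

```text
{'clock': 2.325, 'tcp_pos': [0.584, 0.094, 0.17], 'contact_force': [0.6, 0.062, 0.383], 'gripper_width': 0.423}
```

View pics/d_w.png

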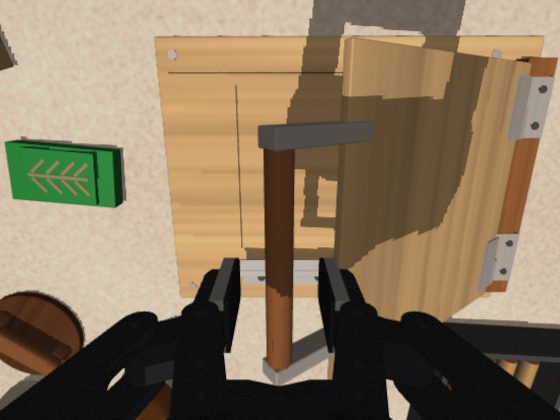

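The dowel (279,260) lies centred between the fingers at (235,300) and (330,300). I close on it.

Emit:
step_arm --translation '[[0,0,0],[0,0,0],[0,0,0],[0,0,0]]' --rotation '[[0,0,0],[0,0,0],[0,0,0],[0,0,0]]' --claw '[0.1,0.1,0.1,0.1]' --squeeze 40

```text
clock: 2.88
tcp_pos: [0.5844, 0.0943, 0.1708]
ee_rot: [[0.0, -0.069, 0.998], [-0.0, 0.998, 0.069], [-1.0, -0.0, 0.0]]
contact_force: [-0.0, -0.7, -0.2]
gripper_width: 0.104
```

Run:
```python
import numpy as np
c=np.array([.5705,.2986,.038]); e=np.array([np.sin(.069),-np.cos(.069)])
# grasp at TCP + 19mm
g0=np.array([.5843,.0943,.1893])
th0=np.arctan2(g0[2]-.038,.206);print(th0,np.hypot(g0[2]-.038,.206))
f=lambda t:np.array([*(e*.255*np.cos(t)),.255*np.sin(t)])
for t in np.linspace(th0,1.58,13):print(round(t,3),np.round((f(t)-f(th0))*1000,1))
```

```text
0.633485010541741 0.2555928207129457
0.633 [0. 0. 0.]
0.712 [-0.9 12.5 15.7]
0.791 [-1.8 26.2 30.4]
0.87 [-2.8 41.  44. ]
0.949 [-3.9 56.8 56.3]
1.028 [-5.1 73.6 67.4]
1.107 [-6.3 91.2 77.1]
1.186 [ -7.6 109.5  85.4]
1.264 [ -8.9 128.3  92.2]
1.343 [-10.2 147.7  97.5]
1.422 [-11.6 167.4 101.2]
1.501 [-12.9 187.3 103.4]
1.58 [-14.3 207.4 104. ]
```

Run:
```python
from h import *
a=eyes.read_camera("wrist");b=eyes.read_camera("scene")
cv2.imwrite("pics/e.png",np.hstack([cv2.resize(a[200:,150:430],(400,315)),cv2.resize(b[170:380,260:480],(400,382))[:315]]))
```

```text
(no output)
```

View pics/e.png

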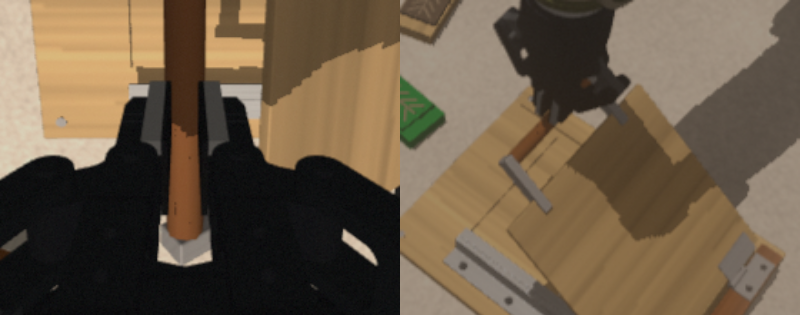

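The pads sit right beside the dowel (left half, 150 to 225). I command fully shut to make sure of the grip.

Emit:
step_arm --translation '[[0,0,0],[0,0,0]]' --rotation '[[0,0,0],[0,0,0]]' --claw '[0,0]' --squeeze 45

```text
clock: 3.22
tcp_pos: [0.5844, 0.0943, 0.1707]
ee_rot: [[-0.0, -0.069, 0.998], [0.0, 0.998, 0.069], [-1.0, 0.0, -0.0]]
contact_force: [-0.3, 0.6, -0.1]
gripper_width: 0.002
```

The fingers shut on nothing, so I look again.

Run:
```python
from h import *
np.set_printoptions(precision=4,suppress=True)
a=eyes.read_camera("wrist");b=eyes.read_camera("scene");C=cal("wrist")
s=ctrl.sense();g=s["tcp_pos"];print(s["gripper_width"],g,proj(C,g),proj(C,g+[0,0,.019]),proj(cal("scene"),g))
cv2.imwrite("pics/f1.png",a);c=b[160:300,280:440];cv2.imwrite("pics/f2.png",cv2.convertScaleAbs(cv2.resize(c,(640,560),interpolation=cv2.INTER_CUBIC),alpha=1.8))
```

```text
-0.0025957633848627485 [0.5844 0.0942 0.1707] [278.6257 246.8627] [278.5909 262.7889] [341.8048 241.3506]
```

View pics/f1.png

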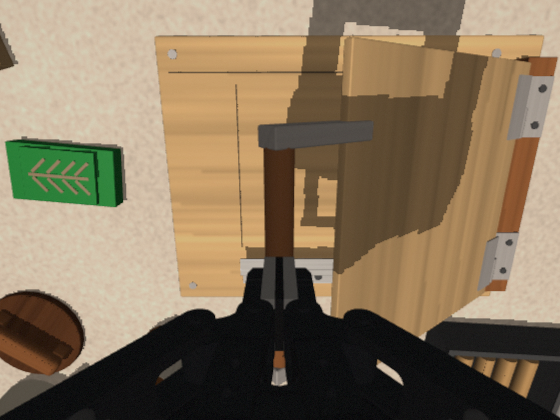

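View pics/f2.png

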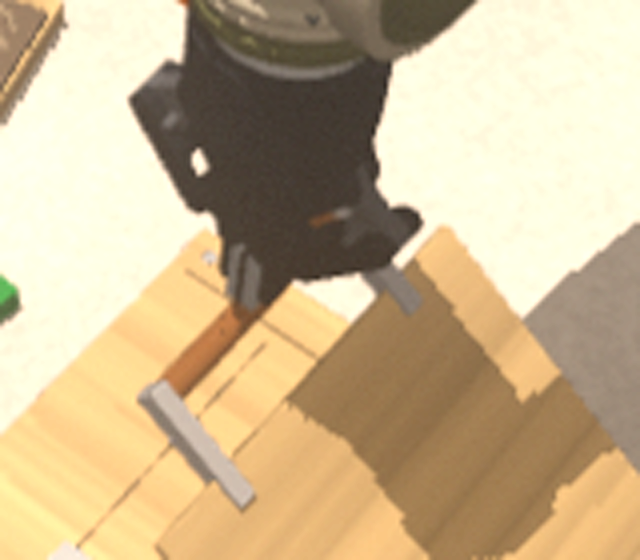

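Run:
```python
from h import *
np.set_printoptions(precision=4,suppress=True)
W=cal("wrist");S=cal("scene");T=cal("top");a=eyes.read_camera("top");cv2.imwrite("pics/g.png",cv2.convertScaleAbs(cv2.resize(a[130:250,120:260],(700,600),interpolation=cv2.INTER_CUBIC),alpha=1.6))
w=cv2.imread("pics/f1.png")[230:400,200:360];cv2.imwrite("pics/g2.png",cv2.convertScaleAbs(cv2.resize(w,(560,595),interpolation=cv2.INTER_CUBIC),alpha=1.8))
print("tip",tri(W,(279,258),S,(346,236)))
# dowel via wrist camera: bracket-end near dowel end (279,149), scene near end, far end
print("near end", tri(W,(279,149),S,(362,215.3)),tri(W,(279,149),T,(198.,211.4)))
s=ctrl.sense();print(s["clock"])
```

```text
tip (array([0.5816, 0.0964, 0.1881]), np.float64(0.004625846513587419))
near end (array([0.5288, 0.0907, 0.1886]), np.float64(0.00015313589332507254)) (array([0.5301, 0.0907, 0.1786]), np.float64(0.00043746168088745665))
3.375
```

View pics/g.png

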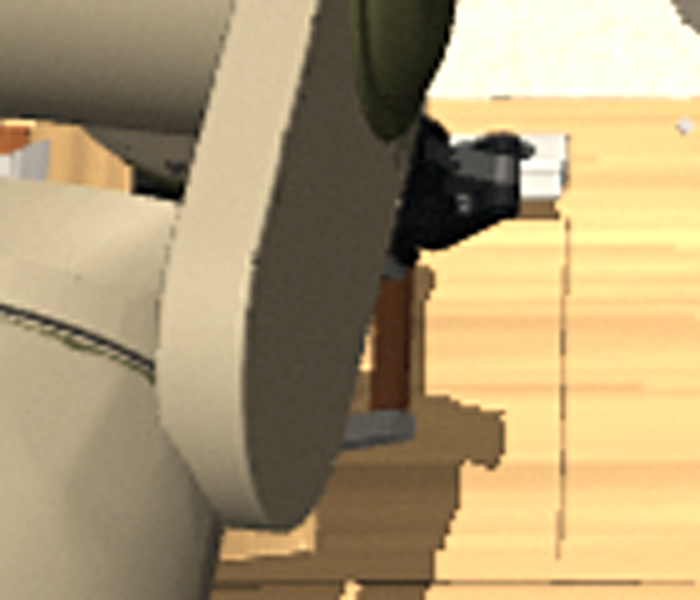

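View pics/g2.png

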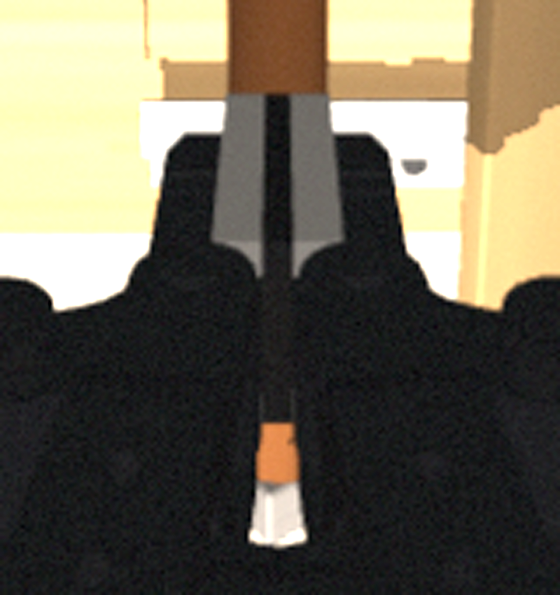

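Run:
```python
from h import *
np.set_printoptions(precision=4,suppress=True)
W=cal("wrist");S=cal("scene");print("cam",-W[1].T@W[2])
for z in (.171,.18,.19,.196,.2):print(z,proj(W,[.5734,.095,z]),proj(W,[.5954,.094,z]),proj(S,[.5954,.094,z]),proj(S,[.5734,.096,z]), proj(W,[.5734,.102,z]))
```

```text
cam [0.507  0.0891 0.343 ]
0.171 [281.4823 228.3656] [276.8576 265.2588] [337.5189 245.0423] [346.762  238.0152] [294.5324 229.2077]
0.18 [281.6058 234.7534] [276.759  273.1481] [337.9209 242.1653] [347.2364 235.1076] [295.2924 235.6313]
0.19 [281.758  242.6245] [276.6381 282.8325] [338.3755 238.912 ] [347.7727 231.8202] [296.229  243.5459]
0.196 [281.858 247.796] [276.5589 289.1733] [338.6523 236.9307] [348.0992 229.8185] [296.8442 248.7456]
0.2 [281.9287 251.4536] [276.503  293.6473] [338.8386 235.5974] [348.319  228.4715] [297.2793 252.4228]
```

By ray casting, the fingertips show at z≈0.20, just above the dowel top (0.195), though the reported TCP is 0.171. I open, go about 28 mm lower while watching the force, and look again.

Emit:
step_arm --translation '[[0,0,0],[0,0,0],[0,0,0],[0,0,-10],[0,0,-20],[0,0,-20]]' --rotation '[[0,0,0],[0,0,0],[0,0,0],[0,0,0],[0,0,0],[0,0,0]]' --claw '[0.42,0.42,0.42,0.42,0.42,0.42]'

```text
clock: 4.12
tcp_pos: [0.5838, 0.0943, 0.1494]
ee_rot: [[-0.002, -0.069, 0.998], [0.0, 0.998, 0.069], [-1.0, 0.0, -0.002]]
contact_force: [0.4, -0.4, 0.1]
gripper_width: 0.42
```

Run:
```python
from h import *
s=ctrl.sense();print({k:np.round(s[k],3).tolist() for k in("clock","tcp_pos","contact_force","gripper_width")})
a=eyes.read_camera("wrist");b=eyes.read_camera("scene")[160:300,280:440]
cv2.imwrite("pics/i.png",np.hstack([cv2.resize(a[160:,130:450],(400,325)),cv2.convertScaleAbs(cv2.resize(b,(400,350)),alpha=1.6)[:325]]))
```

```text
{'clock': 4.125, 'tcp_pos': [0.584, 0.094, 0.149], 'contact_force': [0.374, -0.35, 0.124], 'gripper_width': 0.42}
```

View pics/i.png

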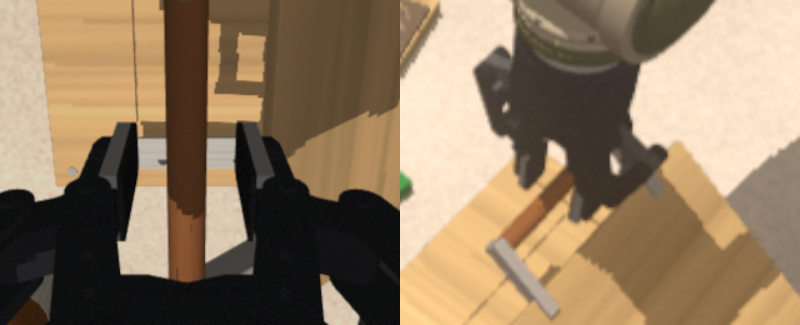

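The dowel runs between the two pads in both views, deeper than before. I go 8 mm further and close.

Emit:
step_arm --translation '[[0,0,-8],[0,0,-8],[0,0,-8],[0,0,-8],[0,0,-8],[0,0,-8]]' --rotation '[[0,0,0],[0,0,0],[0,0,0],[0,0,0],[0,0,0],[0,0,0]]' --claw '[0.42,0,0,0,0,0]' --squeeze 45

```text
clock: 4.97
tcp_pos: [0.5842, 0.0943, 0.1424]
ee_rot: [[-0.001, -0.069, 0.998], [0.0, 0.998, 0.069], [-1.0, 0.0, -0.001]]
contact_force: [-1.2, 1.5, -4.5]
gripper_width: 0.144
```

Now it holds (opening 0.144). I swing the flap up along the arc.

Emit:
step_arm --translation '[[0,6,8],[-1,12,16],[-1,19,23],[-2,26,30],[-2,33,37],[-3,41,44],[-3,49,50],[-4,57,56]]' --rotation '[[0,0,0],[0,0,0],[0,0,0],[0,0,0],[0,0,0],[0,0,0],[0,0,0],[0,0,0]]' --claw '[0,0,0,0,0,0,0,0]' --squeeze 60

```text
clock: 5.98
tcp_pos: [0.5804, 0.1505, 0.2005]
ee_rot: [[0.001, -0.069, 0.998], [-0.003, 0.998, 0.069], [-1.0, -0.003, 0.001]]
contact_force: [-3.9, -7.7, 1.0]
gripper_width: 0.142
```

Run:
```python
from h import *
np.set_printoptions(precision=4,suppress=True)
s=ctrl.sense();print({k:np.round(s[k],3).tolist() for k in("clock","tcp_pos","contact_force","gripper_width")})
b=eyes.read_camera("scene")[150:310,270:480]
cv2.imwrite("pics/j.png",cv2.convertScaleAbs(cv2.resize(b,(735,560)),alpha=1.6))
```

```text
{'clock': 5.975, 'tcp_pos': [0.58, 0.15, 0.2], 'contact_force': [-3.92, -7.707, 1.021], 'gripper_width': 0.142}
```

View pics/j.png

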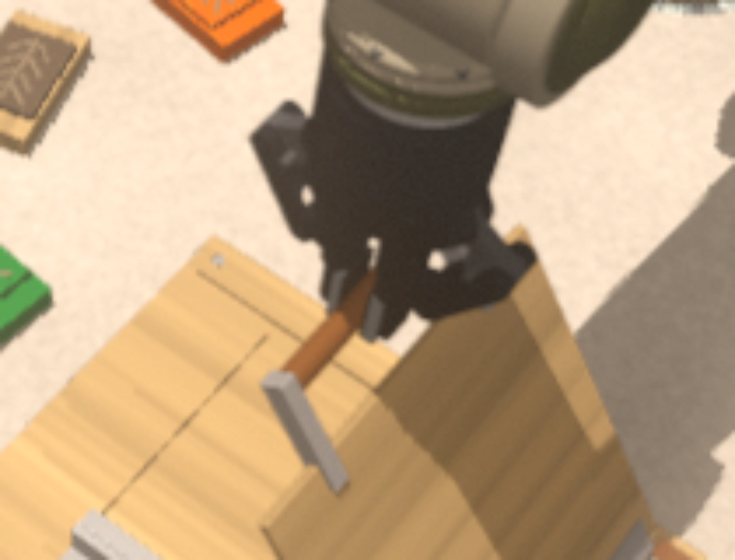

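The flap follows: the dowel end is at (280,380) in the crop, with the pads on it. I continue.

Emit:
step_arm --translation '[[-1,8,6],[-1,17,11],[-2,26,16],[-2,35,21],[-3,44,25],[-4,53,29],[-4,62,33],[-5,71,36]]' --rotation '[[0,0,0],[0,0,0],[0,0,0],[0,0,0],[0,0,0],[0,0,0],[0,0,0],[0,0,0]]' --claw '[0,0,0,0,0,0,0,0]'

```text
clock: 7.02
tcp_pos: [0.5759, 0.2218, 0.2377]
ee_rot: [[0.004, -0.068, 0.998], [-0.002, 0.998, 0.068], [-1.0, -0.002, 0.004]]
contact_force: [-4.1, -6.9, 6.2]
gripper_width: 0.134
```

Emit:
step_arm --translation '[[-1,10,3],[-1,20,5],[-2,29,7],[-3,39,9],[-3,49,10],[-4,59,11],[-4,69,12],[-5,78,12]]' --rotation '[[0,0,0],[0,0,0],[0,0,0],[0,0,0],[0,0,0],[0,0,0],[0,0,0],[0,0,0]]' --claw '[0,0,0,0,0,0,0,0]'

```text
clock: 8.02
tcp_pos: [0.5702, 0.3007, 0.2493]
ee_rot: [[0.002, -0.069, 0.998], [0.0, 0.998, 0.069], [-1.0, 0.0, 0.002]]
contact_force: [-3.4, -4.6, 5.2]
gripper_width: 0.139
```

Run:
```python
from h import *
np.set_printoptions(precision=4,suppress=True)
s=ctrl.sense();print({k:np.round(s[k],3).tolist() for k in("clock","tcp_pos","contact_force","gripper_width")})
b=eyes.read_camera("scene");cv2.imwrite("pics/k0.png",b);b=b[130:420,230:510]
cv2.imwrite("pics/k.png",cv2.convertScaleAbs(cv2.resize(b,(560,580)),alpha=1.6))
```

```text
{'clock': 8.025, 'tcp_pos': [0.57, 0.301, 0.249], 'contact_force': [-3.441, -4.621, 5.174], 'gripper_width': 0.139}
```

View pics/k.png

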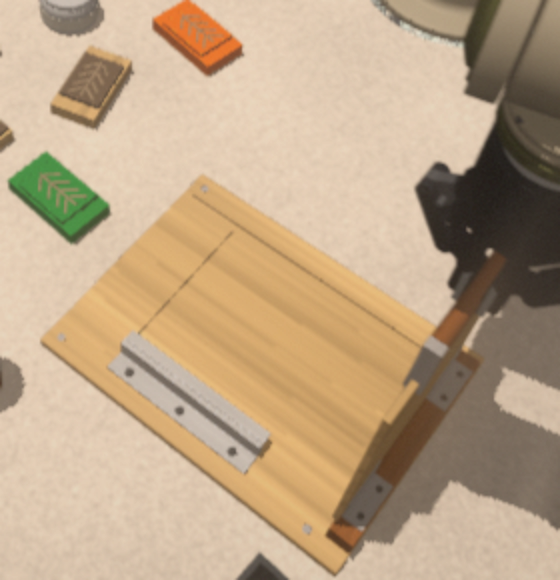

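Run:
```python
from h import *
np.set_printoptions(precision=4,suppress=True)
S=cal("scene");h=np.array([.5705,.2986,.038]);ex=np.array([np.cos(.069),np.sin(.069),0]);ey=np.array([-ex[1],ex[0],0])
for t in(1.45,1.571,1.7):
    o=-ey*np.cos(t)+np.array([0,0,np.sin(t)])
    print(t,proj(S,h+ex*.057+o*.255),proj(S,h+ex*.1+o*.215),proj(S,h-ex*.1+o*.215))
b=cv2.imread('pics/k0.png')[220:350,400:500];cv2.imwrite("pics/k2.png",cv2.convertScaleAbs(cv2.resize(b,(460,598),interpolation=cv2.INTER_CUBIC),alpha=1.6))
```

```text
1.45 [427.3933 289.279 ] [407.7253 326.3535] [477.8564 233.9411]
1.571 [447.8562 302.002 ] [424.3347 337.478 ] [493.5834 242.4765]
1.7 [469.6684 317.4771] [442.0127 350.7188] [510.0495 253.0683]
```

View pics/k2.png

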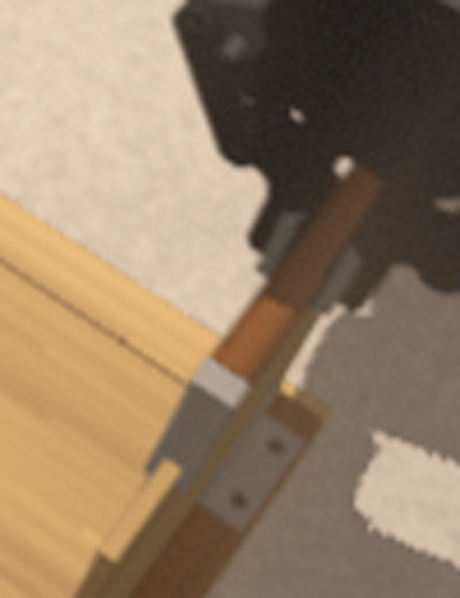

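The flap corner at (422,339) matches the prediction for 1.571 rad (424,337) to within 2 px, so it stands square. I open, rise and head for the block.

Emit:
step_arm --translation '[[0,0,0],[0,0,0],[0,0,0],[0,0,15],[0,0,40],[0,0,70],[0,0,75],[-10,-40,75]]' --rotation '[[0,0,0],[0,0,0],[0,0,0],[0,0,0],[0,0,0],[0,0,0],[0,0,0],[0,0,0]]' --claw '[0.4,0.4,0.4,0.4,0.4,0.4,0.4,0.6]'

```text
clock: 9.07
tcp_pos: [0.5604, 0.2611, 0.3206]
ee_rot: [[-0.001, -0.072, 0.997], [0.0, 0.997, 0.072], [-1.0, 0.0, -0.001]]
contact_force: [1.2, 0.6, -0.2]
gripper_width: 0.59
```

Run:
```python
from h import *
s=ctrl.sense();print({k:np.round(s[k],3).tolist() for k in("clock","tcp_pos","contact_force","gripper_width")})
b=eyes.read_camera("scene");cv2.imwrite("pics/l0.png",b);b=b[130:420,230:510]
cv2.imwrite("pics/l.png",cv2.convertScaleAbs(cv2.resize(b,(560,580)),alpha=1.6))
```

```text
{'clock': 9.075, 'tcp_pos': [0.56, 0.261, 0.321], 'contact_force': [1.213, 0.612, -0.213], 'gripper_width': 0.59}
```

View pics/l.png

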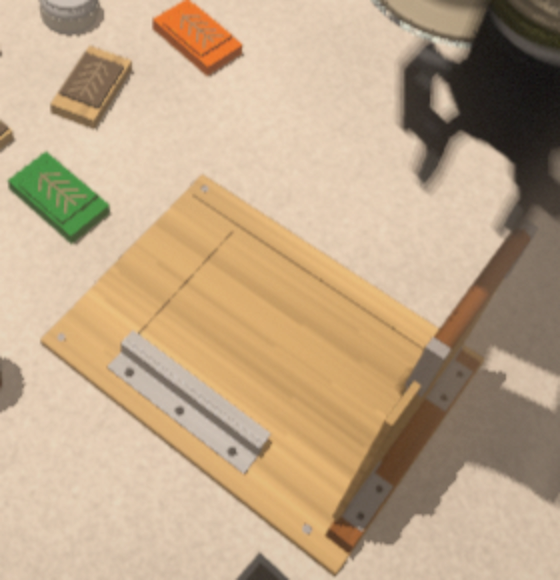

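The flap stayed up (bracket end at (435,347) in the crop, as before). I travel to above the block.

Emit:
step_arm --translation '[[-13,-50,0],[-26,-105,0],[-39,-160,0],[-52,-215,0],[-65,-270,0],[-78,-330,-10],[-91,-390,-30],[-104,-445,-50]]' --rotation '[[0,0,0.03],[0,0,0.06],[0,0,0.09],[0,0,0.12],[0,0,0.15],[0,0,0.18],[0,0,0.22],[0,0,0.253]]' --claw '[0.8,1,1,1,1,1,1,1]'

```text
clock: 10.12
tcp_pos: [0.4555, -0.1864, 0.2707]
ee_rot: [[-0.0, -0.318, 0.948], [0.0, 0.948, 0.318], [-1.0, 0.0, 0.0]]
contact_force: [1.4, -0.0, -0.4]
gripper_width: 0.994
```

Emit:
step_arm --translation '[[0,-15,-10],[0,-15,-20],[0,-15,-20]]' --rotation '[[0,0,0],[0,0,0],[0,0,0]]' --claw '[1,1,1]'

```text
clock: 10.5
tcp_pos: [0.4566, -0.1983, 0.2512]
ee_rot: [[-0.001, -0.318, 0.948], [0.001, 0.948, 0.318], [-1.0, 0.001, -0.0]]
contact_force: [1.0, 0.3, 0.7]
gripper_width: 1.001
```

Run:
```python
from h import *
np.set_printoptions(precision=4,suppress=True)
s=ctrl.sense();print({k:np.round(s[k],3).tolist() for k in("clock","tcp_pos","ee_rot","joint_positions")})
C=cal("wrist");a=eyes.read_camera("wrist");cv2.imwrite("pics/m_w.png",a);cv2.imwrite("pics/m_t.png",eyes.read_camera("top"))
np.savez("m.npz",K=C[0],R=C[1],t=C[2])
u=np.array([np.cos(.322),np.sin(.322),0]);v=np.array([-u[1],u[0],0]);c=np.array([.4564,-.1989,.018])
for i,j in((1,1),(1,-1),(-1,-1),(-1,1)):print(proj(C,c+u*.05*i+v*.028*j))
```

```text
{'clock': 10.5, 'tcp_pos': [0.457, -0.198, 0.251], 'ee_rot': [[-0.001, -0.318, 0.948], [0.001, 0.948, 0.318], [-1.0, 0.001, -0.0]], 'joint_positions': [-0.646, 0.221, 1.491, 0.0, 1.431, -2.54]}
[301.0118 205.8839]
[255.6341 205.8427]
[253.9446 122.5447]
[302.8242 122.6012]
```

View pics/m_w.png

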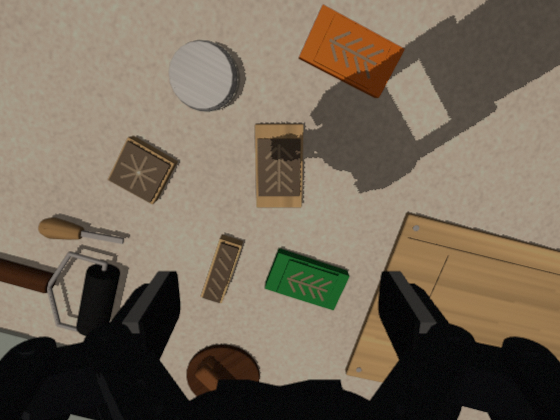

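View pics/m_t.png

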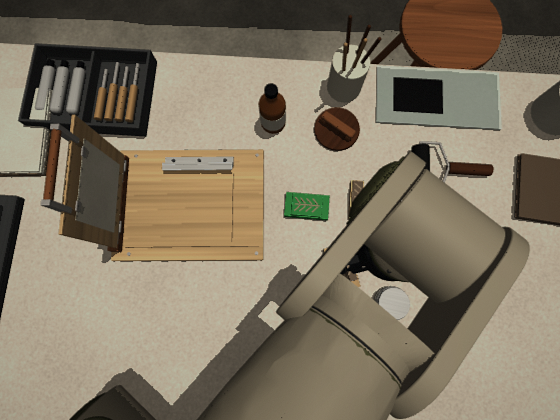

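The wrist view shows the block at corners (256,124), (302,124), (303,207), (258,207), within about 1.5 px of prediction. The top view shows the whole rail at (163 to 233, 157 to 171). I refine both.

Run:
```python
import cv2
a=cv2.imread('pics/m_w.png')[110:220,230:330];cv2.imwrite("pics/n1.png",cv2.convertScaleAbs(cv2.resize(a,(540,594),interpolation=cv2.INTER_CUBIC),alpha=1.6))
a=cv2.imread('pics/m_t.png')[145:185,150:250];cv2.imwrite("pics/n2.png",cv2.convertScaleAbs(cv2.resize(a,(800,320),interpolation=cv2.INTER_CUBIC),alpha=1.3))
a=cv2.imread('pics/l0.png')[285:375,275:375];cv2.imwrite("pics/n3.png",cv2.convertScaleAbs(cv2.resize(a,(600,540),interpolation=cv2.INTER_CUBIC),alpha=1.3))
```

```text
(no output)
```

View pics/n1.png

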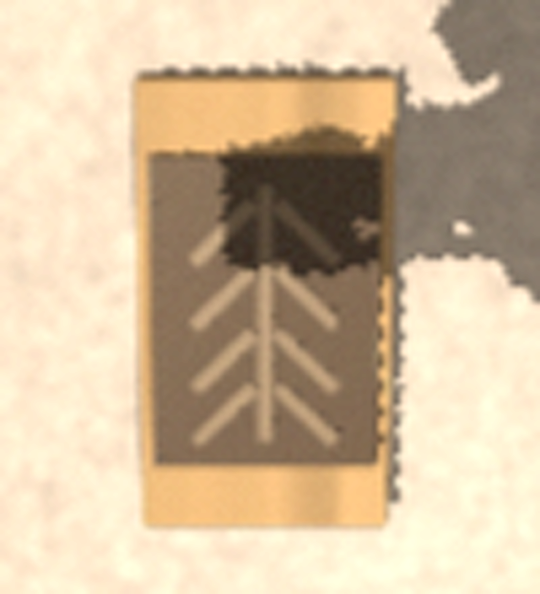

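View pics/n2.png

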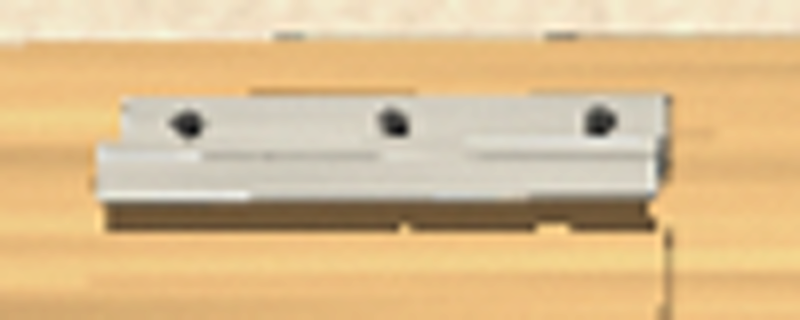

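View pics/n3.png

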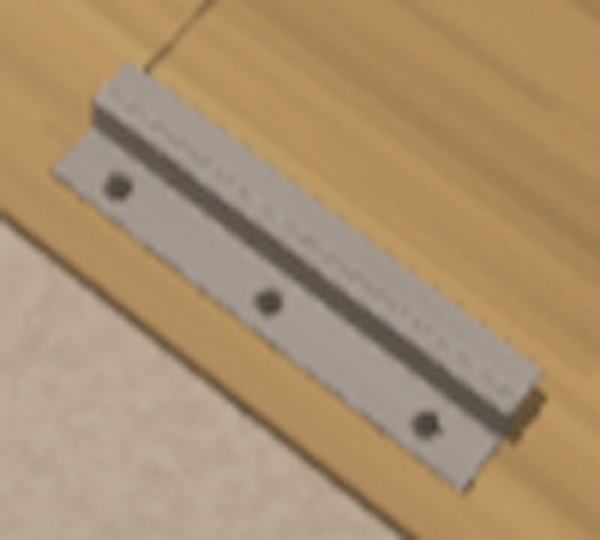

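Run:
```python
from h import *
np.set_printoptions(precision=4,suppress=True)
z=np.load("m.npz");W=(z["K"],z["R"],z["t"]);T=cal("top");S=cal("scene")
f=lambda p,k,o:((p[0]+.5)/k-.5+o[0],(p[1]+.5)/k-.5+o[1])
P=np.array([onz(W,f(p,5.4,(230,110)),.018) for p in[(135,76),(397,76),(386,525),(146,525)]])
print(P,np.linalg.norm(P-np.roll(P,-1,0),axis=1),P.mean(0))
v=P[2]+P[3]-P[0]-P[1];print("yaw",np.arctan2(v[1],v[0]))
tl=f((97,200),8,(150,145));tr=f((656,195),8,(150,145));sr=f((130,62),6,(275,285));sl=f((542,373),6,(275,285))
for n,(L,R,a) in {"top":(tl,tr,T),"scene":(sl,sr,S)}.items():
    A=onz(a,L,.0345);B=onz(a,R,.0345);d=A-B;print(n,A,B,np.linalg.norm(d),(A+B)/2,"yaw",np.arctan2(-d[0],d[1]))
print(tri(T,tl,S,sl),tri(T,tr,S,sr))
```

```text
[[ 0.4188 -0.2402  0.018 ]
 [ 0.4011 -0.1874  0.018 ]
 [ 0.4961 -0.156   0.018 ]
 [ 0.5135 -0.2081  0.018 ]] [0.0556 0.1    0.0549 0.1   ] [ 0.4574 -0.1979  0.018 ]
yaw 0.3231729917499287
top [0.6478 0.2182 0.0345] [0.6593 0.06   0.0345] 0.15867199943067983 [0.6536 0.1391 0.0345] yaw 0.07232365789706849
scene [0.6503 0.2196 0.0345] [0.6612 0.0613 0.0345] 0.15870098861444767 [0.6558 0.1405 0.0345] yaw 0.06843588904178541
(array([0.6489, 0.2192, 0.0312]), np.float64(0.00040430435027063094)) (array([0.6601, 0.0604, 0.0318]), np.float64(7.131019445293099e-05))
```

Block: centre (0.457,-0.198), yaw 0.323, sizes 100 x 55, so the gripper is right over it. Rail: lip edge middle (0.655,0.140), yaw 0.070, so the home centre is about (0.617,0.137). I descend in stages, because the fingertips really seem to stand higher than the reported TCP.

Emit:
step_arm --translation '[[0,0,-50],[0,0,-100],[0,0,-150],[0,0,-190],[0,0,-213],[0,0,-213]]' --rotation '[[0,0,0],[0,0,0],[0,0,0],[0,0,0],[0,0,0],[0,0,0]]' --claw '[1,1,1,1,1,1]'

```text
clock: 11.35
tcp_pos: [0.4563, -0.1987, 0.0381]
ee_rot: [[-0.002, -0.318, 0.948], [0.001, 0.948, 0.318], [-1.0, 0.002, -0.001]]
contact_force: [0.7, -0.4, 0.5]
gripper_width: 1.001
```

Run:
```python
from h import *
np.set_printoptions(precision=4,suppress=True)
s=ctrl.sense();print({k:np.round(s[k],3).tolist() for k in("clock","tcp_pos","contact_force")})
C=cal("wrist");print(-C[1].T@C[2],proj(C,s["tcp_pos"]))
a=eyes.read_camera("wrist");b=eyes.read_camera("scene")[100:220,210:340]
cv2.imwrite("pics/o.png",np.hstack([cv2.resize(a,(440,330)),cv2.convertScaleAbs(cv2.resize(b,(357,330)),alpha=1.5)]))
```

```text
{'clock': 11.35, 'tcp_pos': [0.456, -0.199, 0.038], 'contact_force': [0.737, -0.371, 0.467]}
[ 0.383  -0.2235  0.2105] [278.9214 246.8422]
```

View pics/o.png

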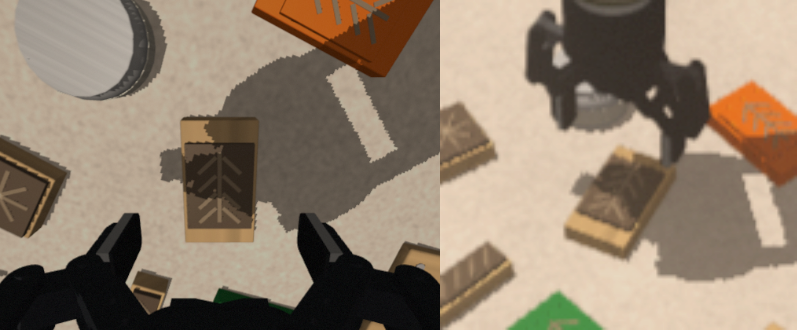

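The tips still appear about 65 mm above the table at TCP z 0.038 (left: tips at (140,215) and (300,215)). I go down to 0.010 and look again.

Emit:
step_arm --translation '[[0,0,-15],[0,0,-28],[0,0,-28]]' --rotation '[[0,0,0],[0,0,0],[0,0,0]]' --claw '[0.85,0.75,0.75]'

```text
clock: 11.82
tcp_pos: [0.4558, -0.1993, 0.0096]
ee_rot: [[-0.002, -0.317, 0.949], [0.001, 0.949, 0.317], [-1.0, 0.002, -0.001]]
contact_force: [-0.1, -1.3, 0.4]
gripper_width: 0.752
```

Run:
```python
from h import *
np.set_printoptions(precision=4,suppress=True)
s=ctrl.sense();print({k:np.round(s[k],3).tolist() for k in("clock","tcp_pos","contact_force","gripper_width")})
C=cal("wrist");print(-C[1].T@C[2],C[1][2])
a=eyes.read_camera("wrist");b=eyes.read_camera("scene")[100:220,210:340]
cv2.imwrite("pics/p.png",np.hstack([cv2.resize(a,(440,330)),cv2.convertScaleAbs(cv2.resize(b,(357,330)),alpha=1.5)]))
cv2.imwrite("pics/p_w.png",a)
```

```text
{'clock': 11.825, 'tcp_pos': [0.456, -0.199, 0.01], 'contact_force': [-0.104, -1.263, 0.361], 'gripper_width': 0.752}
[ 0.3826 -0.224   0.182 ] [ 0.2877  0.0973 -0.9528]
```

View pics/p.png

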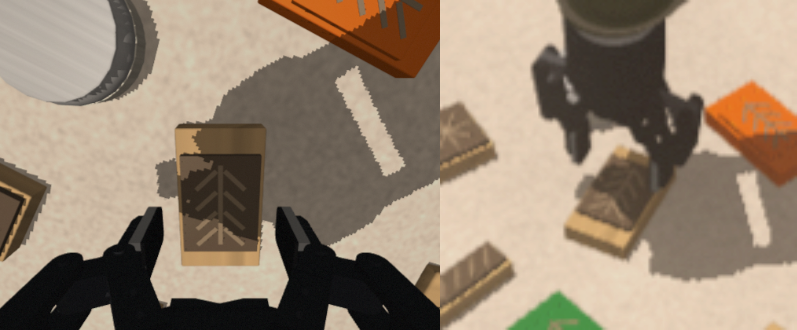

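Tips at rays (206,272) and (352,272) with a 64 mm gap put the fingertips about 35 mm above the reported TCP, consistent with the earlier finding. I go down carefully, watching the force.

Emit:
step_arm --translation '[[1,1,-10],[1,1,-20],[1,1,-25],[1,1,-25]]' --rotation '[[0,0,0],[0,0,0],[0,0,0],[0,0,0]]' --claw '[0.8,0.8,0.8,0.8]'

```text
clock: 12.42
tcp_pos: [0.4572, -0.1986, -0.0147]
ee_rot: [[-0.001, -0.317, 0.949], [0.001, 0.949, 0.317], [-1.0, 0.001, -0.001]]
contact_force: [-0.3, -0.6, 0.5]
gripper_width: 0.804
```

Run:
```python
from h import *
np.set_printoptions(precision=4,suppress=True)
s=ctrl.sense();print({k:np.round(s[k],3).tolist() for k in("clock","tcp_pos","contact_force","gripper_width")})
a=eyes.read_camera("wrist");b=eyes.read_camera("scene")[100:220,210:340]
cv2.imwrite("pics/q.png",np.hstack([cv2.resize(a,(440,330)),cv2.convertScaleAbs(cv2.resize(b,(357,330)),alpha=1.5)]))
cv2.imwrite("pics/q_w.png",a)
```

```text
{'clock': 12.425, 'tcp_pos': [0.457, -0.199, -0.015], 'contact_force': [-0.295, -0.612, 0.514], 'gripper_width': 0.804}
```

View pics/q.png

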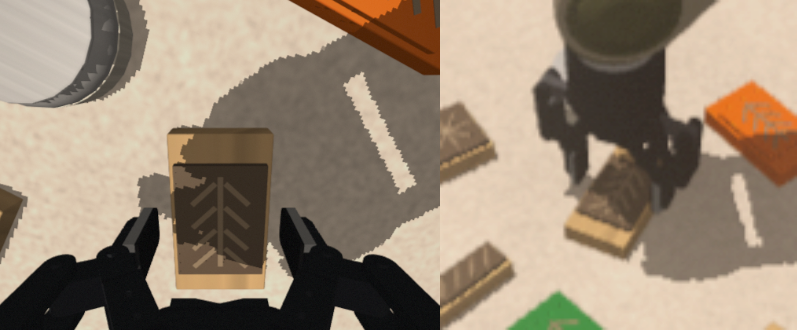

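No contact yet, with the TCP reading below the table, so the finding holds. The block is centred between the fingers. I go 13 mm further and close.

Emit:
step_arm --translation '[[0,0,-6],[0,0,-10],[0,0,-13],[0,0,-13],[0,0,-13],[0,0,-13],[0,0,-13],[0,0,-13]]' --rotation '[[0,0,0],[0,0,0],[0,0,0],[0,0,0],[0,0,0],[0,0,0],[0,0,0],[0,0,0]]' --claw '[0.8,0.8,0.8,0.6,0.4,0.4,0.4,0.4]' --squeeze 50

```text
clock: 13.52
tcp_pos: [0.4574, -0.1987, -0.0273]
ee_rot: [[0.0, -0.317, 0.949], [-0.0, 0.949, 0.317], [-1.0, -0.0, 0.0]]
contact_force: [0.5, -0.9, 0.4]
gripper_width: 0.642
```

Run:
```python
from h import *
np.set_printoptions(precision=4,suppress=True)
s=ctrl.sense();print({k:np.round(s[k],3).tolist() for k in("clock","tcp_pos","contact_force","gripper_width")})
a=eyes.read_camera("wrist");b=eyes.read_camera("scene")[100:220,210:340]
cv2.imwrite("pics/r.png",np.hstack([cv2.resize(a,(440,330)),cv2.convertScaleAbs(cv2.resize(b,(357,330)),alpha=1.5)]))
```

```text
{'clock': 13.525, 'tcp_pos': [0.457, -0.199, -0.027], 'contact_force': [0.45, -0.897, 0.352], 'gripper_width': 0.642}
```

View pics/r.png

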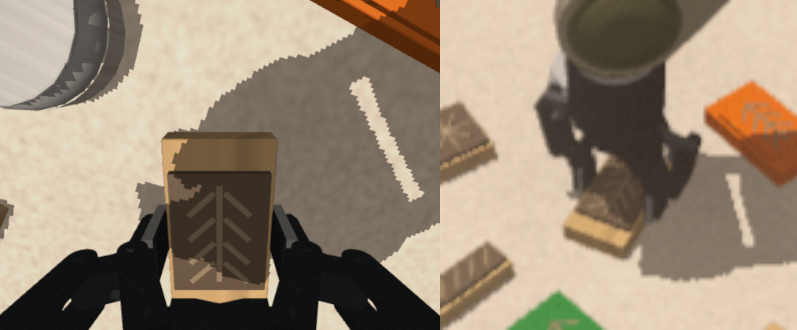

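The block is gripped (0.642, about 55 mm). I lift it, carry it over the board and turn it square to the rail.

Emit:
step_arm --translation '[[0,0,20],[0,0,50],[10,28,80],[30,83,80],[50,138,80],[70,193,80],[90,248,80],[110,303,80]]' --rotation '[[0,0,0],[0,0,0],[0,0,-0.03],[0,0,-0.08],[0,0,-0.13],[0,0,-0.18],[0,0,-0.23],[0,0,-0.253]]' --claw '[0.4,0.4,0.4,0.4,0.4,0.4,0.4,0.4]' --squeeze 70

```text
clock: 14.62
tcp_pos: [0.5677, 0.1062, 0.0527]
ee_rot: [[-0.0, -0.068, 0.998], [-0.0, 0.998, 0.068], [-1.0, -0.0, -0.0]]
contact_force: [1.3, 0.1, 0.4]
gripper_width: 0.635
```

Emit:
step_arm --translation '[[10,29,0],[10,29,-20],[10,29,-35],[10,29,-35]]' --rotation '[[0,0,0],[0,0,0],[0,0,0],[0,0,0]]' --claw '[0.4,0.4,0.4,0.4]'

```text
clock: 15.12
tcp_pos: [0.5766, 0.1329, 0.0165]
ee_rot: [[-0.003, -0.069, 0.998], [-0.0, 0.998, 0.069], [-1.0, 0.0, -0.003]]
contact_force: [-0.3, -0.8, -1.7]
gripper_width: 0.633
```

Run:
```python
from h import *
np.set_printoptions(precision=4,suppress=True)
s=ctrl.sense();print({k:np.round(s[k],3).tolist() for k in("clock","tcp_pos","ee_rot","contact_force","ft_torque","gripper_width")})
C=cal("wrist");a=eyes.read_camera("wrist");b=eyes.read_camera("scene");cv2.imwrite("pics/s_w.png",a);cv2.imwrite("pics/s_s.png",b)
np.savez("s.npz",K=C[0],R=C[1],t=C[2])
b=b[190:370,250:430]
cv2.imwrite("pics/s.png",np.hstack([cv2.resize(a,(440,330)),cv2.convertScaleAbs(cv2.resize(b,(330,330)),alpha=1.4)]))
```

```text
{'clock': 15.125, 'tcp_pos': [0.577, 0.133, 0.017], 'ee_rot': [[-0.003, -0.069, 0.998], [-0.0, 0.998, 0.069], [-1.0, 0.0, -0.003]], 'contact_force': [-0.325, -0.766, -1.68], 'ft_torque': [-0.003, 0.022, -0.018], 'gripper_width': 0.633}
```

View pics/s.png

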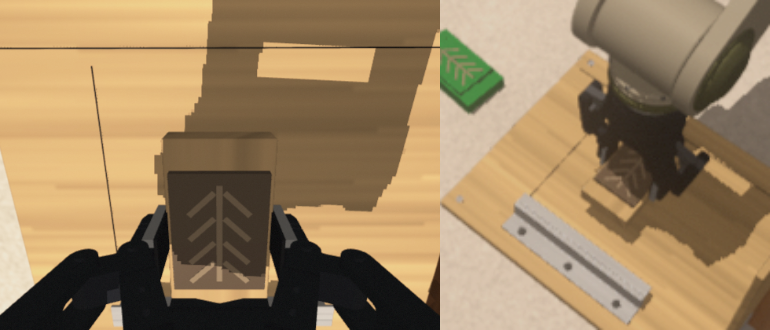

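The block is held level over the board, about 32 mm up, short of the lip. I lower it gently.

Emit:
step_arm --translation '[[0,0,-10],[0,0,-20],[0,0,-28],[0,0,-30],[0,0,-31],[0,0,-32],[0,0,-32]]' --rotation '[[0,0,0],[0,0,0],[0,0,0],[0,0,0],[0,0,0],[0,0,0],[0,0,0]]' --claw '[0.4,0.4,0.4,0.4,0.4,0.4,0.4]'

```text
clock: 16.1
tcp_pos: [0.5775, 0.1333, -0.0142]
ee_rot: [[0.0, -0.069, 0.998], [-0.0, 0.998, 0.069], [-1.0, -0.0, 0.0]]
contact_force: [0.3, 0.1, -0.8]
gripper_width: 0.634
```

Run:
```python
from h import *
s=ctrl.sense();print({k:np.round(s[k],4).tolist() for k in("clock","tcp_pos","contact_force","ft_torque","gripper_width")})
C=cal("wrist");a=eyes.read_camera("wrist");b=eyes.read_camera("scene");cv2.imwrite("pics/t_s.png",b)
b=b[250:350,300:400]
cv2.imwrite("pics/t.png",np.hstack([cv2.resize(a,(400,300)),cv2.convertScaleAbs(cv2.resize(b,(300,300),interpolation=cv2.INTER_CUBIC),alpha=1.4)]))
```

```text
{'clock': 16.1, 'tcp_pos': [0.5775, 0.1333, -0.0142], 'contact_force': [0.35, 0.1057, -0.7893], 'ft_torque': [-0.0161, -0.0072, 0.0585], 'gripper_width': 0.6343}
```

View pics/t.png

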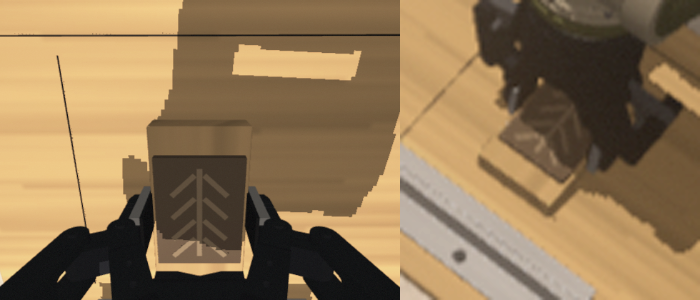

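The weight still hangs (-0.8 N). I touch down gently.

Emit:
step_arm --translation '[[0,0,-1],[0,0,-1],[0,0,-1],[0,0,-1]]' --rotation '[[0,0,0],[0,0,0],[0,0,0],[0,0,0]]' --claw '[0.4,0.4,0.4,0.4]'

```text
clock: 16.7
tcp_pos: [0.5775, 0.1333, -0.0151]
ee_rot: [[0.0, -0.069, 0.998], [0.0, 0.998, 0.069], [-1.0, 0.0, 0.0]]
contact_force: [-0.9, 0.4, 2.8]
gripper_width: 0.633
```

Emit:
step_arm --translation '[[0,0,-1],[0,0,-1],[0,0,-1]]' --rotation '[[0,0,0],[0,0,0],[0,0,0]]' --claw '[0.4,0.4,0.4]'

```text
clock: 17.08
tcp_pos: [0.5775, 0.1333, -0.0151]
ee_rot: [[0.0, -0.069, 0.998], [-0.0, 0.998, 0.069], [-1.0, -0.0, 0.0]]
contact_force: [-5.8, -0.8, 12.5]
gripper_width: 0.637
```

Contact found at about 10 N/mm. I ease 1 mm back up to a light press and slide towards the lip.

Emit:
step_arm --translation '[[0,0,1],[4,0,1],[8,1,1],[13,1,1],[18,1,1],[22,2,1],[25,2,1],[25,2,1]]' --rotation '[[0,0,0],[0,0,0],[0,0,0],[0,0,0],[0,0,0],[0,0,0],[0,0,0],[0,0,0]]' --claw '[0.4,0.4,0.4,0.4,0.4,0.4,0.4,0.4]'

```text
clock: 18.08
tcp_pos: [0.6027, 0.1354, -0.0151]
ee_rot: [[0.0, -0.069, 0.998], [0.0, 0.998, 0.069], [-1.0, 0.0, 0.0]]
contact_force: [-0.5, 0.1, 4.7]
gripper_width: 0.634
```

Run:
```python
from h import *
s=ctrl.sense();print({k:np.round(s[k],4).tolist() for k in("clock","tcp_pos","contact_force","ft_torque","gripper_width")})
a=eyes.read_camera("wrist");b=eyes.read_camera("scene");cv2.imwrite("pics/u_s.png",b)
b=b[250:350,290:390]
cv2.imwrite("pics/u.png",np.hstack([cv2.resize(a,(293,220)),cv2.convertScaleAbs(cv2.resize(b,(500,500),interpolation=cv2.INTER_CUBIC),alpha=1.4)[:220] if 0 else cv2.convertScaleAbs(cv2.resize(b,(220,220)),alpha=1.4)]))
cv2.imwrite("pics/u2.png",cv2.convertScaleAbs(cv2.resize(b,(580,580),interpolation=cv2.INTER_CUBIC),alpha=1.5))
```

```text
{'clock': 18.075, 'tcp_pos': [0.6027, 0.1354, -0.0151], 'contact_force': [-0.472, 0.1365, 4.6981], 'ft_torque': [0.1049, 0.1945, -0.0327], 'gripper_width': 0.6338}
```

View pics/u2.png

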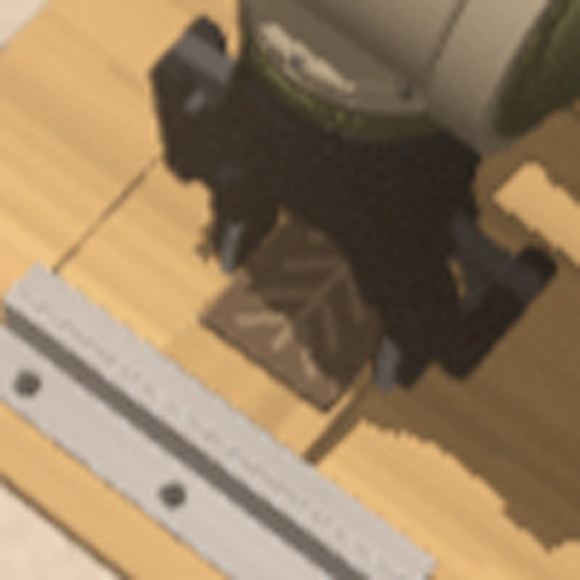

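The block's front edge is parallel to the lip and just reaching it (front edge from about (165,360) to (310,460) in the crop). I go on slower.

Emit:
step_arm --translation '[[2,0,0],[4,0,0],[6,0,0],[8,1,0],[9,1,0],[10,1,0],[10,1,0]]' --rotation '[[0,0,0],[0,0,0],[0,0,0],[0,0,0],[0,0,0],[0,0,0],[0,0,0]]' --claw '[0.4,0.4,0.4,0.4,0.4,0.4,0.4]'

```text
clock: 19.05
tcp_pos: [0.6122, 0.1363, -0.0151]
ee_rot: [[-0.001, -0.069, 0.998], [-0.0, 0.998, 0.069], [-1.0, 0.0, -0.001]]
contact_force: [-2.7, -1.0, 7.2]
gripper_width: 0.63
```

Emit:
step_arm --translation '[[1,0,0],[2,0,0],[2,0,0]]' --rotation '[[0,0,0],[0,0,0],[0,0,0]]' --claw '[0.4,0.4,0.4]'

```text
clock: 19.42
tcp_pos: [0.6142, 0.1363, -0.0151]
ee_rot: [[-0.001, -0.069, 0.998], [0.0, 0.998, 0.069], [-1.0, 0.0, -0.001]]
contact_force: [-2.5, 0.3, 7.2]
gripper_width: 0.63
```

Emit:
step_arm --translation '[[1,0,0],[1,0,0],[1,0,0]]' --rotation '[[0,0,0],[0,0,0],[0,0,0]]' --claw '[0.4,0.4,0.4]'

```text
clock: 19.8
tcp_pos: [0.6152, 0.1363, -0.0151]
ee_rot: [[-0.001, -0.069, 0.998], [0.0, 0.998, 0.069], [-1.0, 0.0, -0.001]]
contact_force: [-2.8, -0.8, 6.7]
gripper_width: 0.636
```

Emit:
step_arm --translation '[[1,0,0],[1,0,0],[1,0,0]]' --rotation '[[0,0,0],[0,0,0],[0,0,0]]' --claw '[0.4,0.4,0.4]'

```text
clock: 20.18
tcp_pos: [0.6162, 0.1363, -0.0151]
ee_rot: [[-0.001, -0.069, 0.998], [0.0, 0.998, 0.069], [-1.0, 0.0, -0.001]]
contact_force: [-2.5, 0.4, 6.2]
gripper_width: 0.632
```

Emit:
step_arm --translation '[[1,0,0],[1,0,0],[1,0,0]]' --rotation '[[0,0,0],[0,0,0],[0,0,0]]' --claw '[0.4,0.4,0.4]'

```text
clock: 20.55
tcp_pos: [0.6166, 0.1363, -0.0151]
ee_rot: [[-0.002, -0.069, 0.998], [-0.0, 0.998, 0.069], [-1.0, 0.0, -0.002]]
contact_force: [-7.0, -0.9, 9.3]
gripper_width: 0.632
```

It came home at x=0.6166, where predicted (0.617). I press 1 mm more.

Emit:
step_arm --translation '[[0.5,0,0],[1,0,0],[1,0,0],[1,0,0]]' --rotation '[[0,0,0],[0,0,0],[0,0,0],[0,0,0]]' --claw '[0.4,0.4,0.4,0.4]'

```text
clock: 21.05
tcp_pos: [0.6165, 0.1363, -0.0151]
ee_rot: [[-0.005, -0.069, 0.998], [-0.0, 0.998, 0.069], [-1.0, 0.0, -0.005]]
contact_force: [-12.1, -1.5, 12.9]
gripper_width: 0.632
```

Run:
```python
from h import *
s=ctrl.sense();print({k:np.round(s[k],4).tolist() for k in("clock","tcp_pos","ee_rot","contact_force","ft_torque","gripper_width")})
a=eyes.read_camera("wrist");b=eyes.read_camera("scene");t=eyes.read_camera("top");cv2.imwrite("pics/v_s.png",b)
cv2.imwrite("pics/v.png",np.hstack([cv2.resize(t,(400,300)),cv2.resize(b,(400,300))]))
cv2.imwrite("pics/v2.png",cv2.convertScaleAbs(cv2.resize(b[250:350,290:390],(580,580),interpolation=cv2.INTER_CUBIC),alpha=1.5));cv2.imwrite("pics/v_w.png",a)
```

```text
{'clock': 21.05, 'tcp_pos': [0.6165, 0.1363, -0.0151], 'ee_rot': [[-0.0049, -0.0695, 0.9976], [-0.0003, 0.9976, 0.0695], [-1.0, 0.0, -0.0049]], 'contact_force': [-12.1467, -1.5122, 12.8988], 'ft_torque': [-0.0029, 1.9441, 0.016], 'gripper_width': 0.6321}
```

View pics/v2.png

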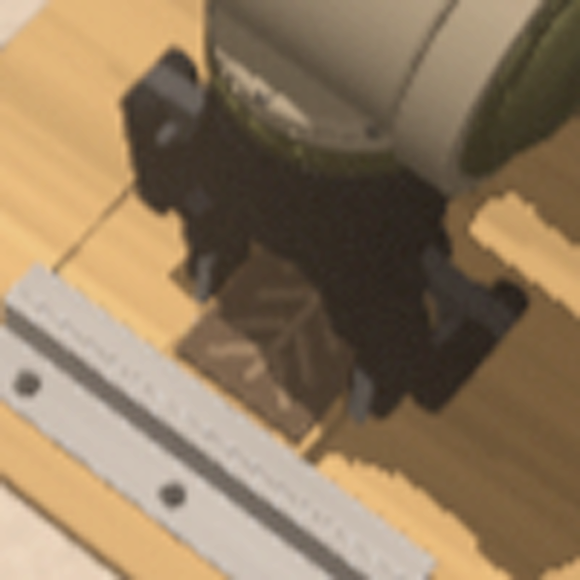

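View pics/v.png

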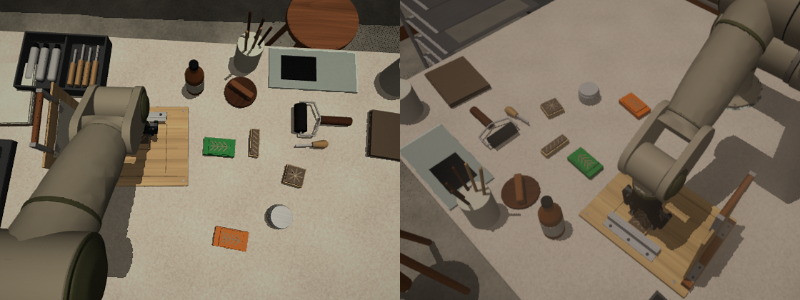

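View pics/v_w.png

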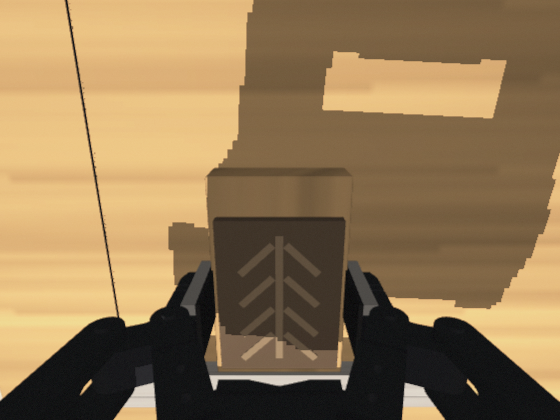

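The lip covers the bare end up to the lino edge, and the block is still square. I press a little more and settle, then check the flap, which the forearm is near.

Emit:
step_arm --translation '[[0.5,0,0],[0.5,0,0],[0.5,0,0],[0.5,0,0],[0.5,0,0],[0.5,0,0]]' --rotation '[[0,0,0],[0,0,0],[0,0,0],[0,0,0],[0,0,0],[0,0,0]]' --claw '[0.4,0.4,0.4,0.4,0.4,0.4]'

```text
clock: 21.95
tcp_pos: [0.6165, 0.1363, -0.0151]
ee_rot: [[-0.006, -0.07, 0.998], [-0.0, 0.998, 0.07], [-1.0, 0.0, -0.006]]
contact_force: [-15.0, -1.4, 14.4]
gripper_width: 0.634
```

Run:
```python
from h import *
np.set_printoptions(precision=4,suppress=True)
s=ctrl.sense();print({k:np.round(s[k],4).tolist() for k in("clock","tcp_pos","ee_rot","contact_force","ft_torque","gripper_width","joint_velocities")})
b=eyes.read_camera("scene");t=eyes.read_camera("top")
cv2.imwrite("pics/w1.png",np.hstack([cv2.convertScaleAbs(cv2.resize(b[200:420,340:530],(450,520),interpolation=cv2.INTER_CUBIC),alpha=1.5)[:400],cv2.convertScaleAbs(cv2.resize(t[100:280,20:200],(340,340),interpolation=cv2.INTER_CUBIC),alpha=1.4)[np.r_[0:340,[339]*60]]]))
# block rear top corners in the wrist view after this
C=cal("wrist");a=eyes.read_camera("wrist");cv2.imwrite("pics/w2.png",a)
P=[onz(C,p,.030) for p in((208,175),(352,175))];print(P)
d=P[1]-P[0];print("width",np.linalg.norm(d),"block yaw",np.arctan2(-d[0],d[1]))
m=(P[0]+P[1])/2;r=np.array([.6667,.1406]);e=np.array([np.cos(.07),np.sin(.07)]);print("rear edge in rail x",(m[:2]-r)@e,"y",(m[:2]-r)@[-e[1],e[0]])
```

```text
{'clock': 21.95, 'tcp_pos': [0.6165, 0.1363, -0.0151], 'ee_rot': [[-0.0063, -0.0696, 0.9976], [-0.0004, 0.9976, 0.0696], [-1.0, 0.0, -0.0063]], 'contact_force': [-14.9746, -1.4485, 14.3547], 'ft_torque': [-0.088, 2.3119, 0.0037], 'gripper_width': 0.6344, 'joint_velocities': [-0.0001, -0.0006, -0.0004, 0.0017, 0.001, -0.0009]}
[array([0.569 , 0.1063, 0.03  ]), array([0.5652, 0.1605, 0.03  ])]
width 0.05431797281462911 block yaw 0.06931979149159805
rear edge in rail x -0.09984768167826488 y -0.00018905121329433708
```

View pics/w1.png

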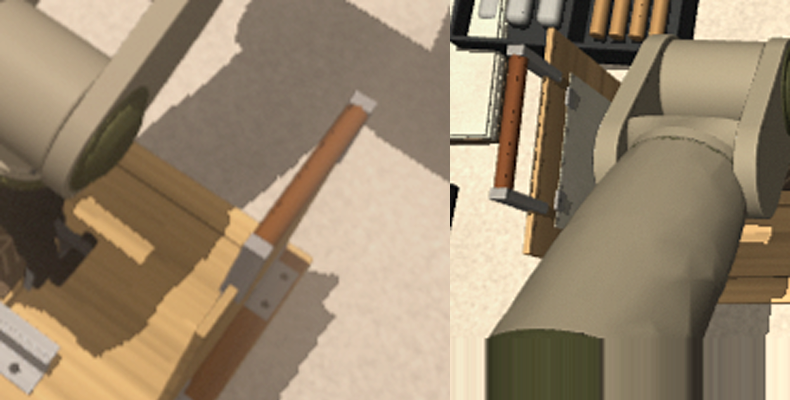

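Flap: the dowel end is at (449,303) against a prediction of (448,302) for square. Block: the rear edge is 99.8 mm from the stop and the yaw matches the rail. I hand in.

```bash
python3 -c "
from workcell import ctrl
print(ctrl.close_job()); s=ctrl.sense(); print(s['clock'],s['contact_force'],s['gripper_width'])"
```

```text
the job is handed in; nothing more can be done
None
the job is handed in; nothing more can be done
```

I folded the flap up by its handle until it stood square. I then gripped the 100 x 56 block, laid it on the board and slid one short end under the lip until it met the stop. I handed in at about 22 s, still gripping and pressing.

**Last checks:**
- **Flap:** the dowel end is within 2 px of where 90° would put it.
- **Block position:** its rear edge measured 99.8 mm from the stop, against 100 when home. Its yaw was 0.069 rad against the rail's 0.070, it was mid-length to within 1 mm, and the tool height did not change during the slide, so it is flat.
- **Push and grip:** the wrist read about 15 N of push and 14 N downwards. The push includes some friction on the board, so the force on the rail is a little less. The grip was set to 70 N, the opening read 0.634 (about 54 mm), and the arm was at rest.
- **Other things:** they showed no visible shift in the last pictures. I did not measure them.

**What disagreed:** the fingertips stood about 28 to 40 mm behind the reported TCP, depending on the opening. Because of this the first try at the handle closed on air above it. I corrected from the camera views and then went by touch. The tool had also tilted about 0.3° under the push.

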